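Raise the clean-air cabinet's sash to the working height

TASK

Open the clean-air cabinet for work: with the fingers, slowly push its clear front sash up from beneath the lip along its bottom edge until the underside of the lip is level with the points of the two green arrow markers on the side posts, then let go and back away from it. Push only from below: do not pinch the lip between the fingers or push on the clear pane. Leave the markers, the tube rack, the pipette box and the bottle as they stand.

Things in the scene. Friction and masses are not known exactly. Their poses are not given: they have to be found in the camera images.
- hood: bench-top clean-air cabinet, fixed: white base 100 mm high and fan housing, aluminium posts, clear windows, 320 deep (x) x 560 wide (y) x 700 high mm; counterweights outside both sides, to y = +-313 mm. Origin: centre of its underside, z up, front looks to its own -x; front post faces at x = -170 mm. Steel sill, top 110 mm over the bench, below the sash; from it up to the lip the front is open
- sash (a joint): height of the clear sash above its lowest position (m, 0 to 0.23, grows upward); at 0 the lip's underside is 165 mm above the bench. Counterweighted: balanced to about 1 N, rubs with about 5 N (1 N more at 0.1 m/s), moves about 3 kg in all, stays wherever it is left
- lip_edge (a point): middle of the lower front edge of the lip; axes as the cabinet's. The lip is a flat aluminium ledge along the sash's bottom edge, 460 mm wide (y), 6 mm thick, its flat underside 60 mm deep (along +x from this edge), of which the front 44 mm stand out before the sash; a black rubber strip 4 mm thick lies on top, set back 10 mm from the front edge
- pane_mid (a point): centre of the front face of the sash's clear pane, which is 468 mm wide and reaches from 30 to 286 mm above the lip's underside, 49.5 mm behind the lip's front edge. Not to be pushed on
- mark (a point): point of the left (+y) green arrow marker: the height to which the lip's underside must come. Two green clips, 20 mm high, on the front (10 mm proud) and outer faces (4 mm proud) of the front posts, always level with each other; their points turn inward, 240 mm either side of the cabinet's middle, 180 mm before its origin. Set 250 to 310 mm above the bench, held by stiff friction
- rack: loose steel wire rack, 70 (x) x 110 (y) mm and 66 high, with five red-capped blood tubes that reach up to 109 mm, 0.3 kg; origin at the centre of its underside. Stands before the cabinet to one side
- pipette_box: loose upright aluminium box of glass pipettes, 90 (x) x 80 (y) x 190 high mm, open in the upper front, 0.55 kg; origin at the centre of its underside. Stands before the cabinet on the other side
- reagent: loose amber reagent bottle with a black cap, 56 mm across, 120 high, 0.25 kg, standing inside the cabinet on its floor (100 mm above the bench); origin at the centre of its underside

How it is judged:
On the way, in this order (a step that is already met when the one before it is completed fails the run):
1. the fingers push the lip up from beneath, the sash having risen 20 mm or more (contact force between the fingers and sash_c3 above 1 N and distance of lip_edge from where it was at the start of the episode above 0.02 m), for 0.2 s.
2. the lip's underside is level with the markers within 8 mm, and the fingers are off the lip (z of lip_edge in the frame of mark between -0.008 and 0.008 m and contact force between the fingers and sash_c3 below 0.1 N), for 0.2 s.
At the end, for the whole second after the job is handed in: The sash rests with the lip's underside within 8 mm of the height of the green arrows' points, at rest; markers within 5 mm and rack, pipette box and bottle upright and within 20 mm of where they stood (z of lip_edge in the frame of mark between -0.008 and 0.008 m and velocity of joint sash between -0.01 and 0.01 m/s and distance of mark from where it was at the start of the episode below 0.005 m and distance of each of rack, pipette_box, reagent from where it was at the start of the episode below 0.02 m and angle between each of rack, pipette_box, reagent's own z axis and vertical below 0.1 rad); the robot touches nothing.
It fails at once if the lip is pinched between the fingers (above and below at once) (contact force between the fingers and sash_c3 above 1.5 N and contact force between the fingers and sash_c4 above 1.5 N).
It fails at once if the clear pane is pushed on (over 4 N) (contact force between any of the fingers, the arm and sash_c2 above 4 N).
It fails at once if the sash is thrown up or down (over 0.3 m/s) (velocity of joint sash above 0.3 m/s or velocity of joint sash below -0.3 m/s).
It fails at once if a height marker is shifted by more than 5 mm (distance of mark from where it was at the start of the episode above 0.005 m).
It fails at once if the rack, the pipette box or the bottle is shifted by more than 20 mm, lifted or tipped (distance of any of rack, pipette_box, reagent from where it was at the start of the episode above 0.02 m or angle between any of rack, pipette_box, reagent's own z axis and vertical above 0.25 rad).
It also fails if it takes over 42 s, if anything falls off the work surface, if the arm or the gripper's body presses on something with over 40 N, if the wrist force passes 120 N, or if a joint passes its speed limit or range.

ROBOT

A 7-joint arm with a two-finger parallel gripper is mounted at the origin on the work surface. World frame = base frame: x ahead of the robot, y to its left, z up, the work surface at z = 0. Lengths are in m, angles in rad, forces in N, time in s.
With the tool pointing down it reaches from about 0.425 to 0.95 m from the base axis. Payload 16.7 kg.
Tool frame: the origin (TCP) lies between the finger pads; the fingertips stand 22 mm ahead of it and the grasp point (between the pads) lies 3 mm ahead of it; z points along the fingers, y is the line along which they close (so a half turn about z gives the same grasp; the last joint's range is limited). The gripper opens to 94 mm and grips with 3 to 60 N. Pads are 16 mm wide; open, the fingers measure 119 mm over their backs; the gripper's body (75 mm by 177 mm) begins 78 mm behind the grasp point.
Start: joints at [-1.391, 0.426, 0.074, 1.606, -0.034, 1.111, -0.067], TCP at [0.218, 0.639, 0.227] pointing down, gripper open.
Joint ranges: [-2.85, 2.85], [-0.5, 2.14], [-1.23, 1.37], [0.21, 2.46], [-1.02, 4.16], [0.16, 2.05], [-2.73, 2.73]. Speed limits (rad/s): [1.89, 1.89, 2.39, 2.39, 3.01, 3.01, 3.01].

INTERFACE

Orientations are given as a 3x3 rotation matrix whose columns are the frame's x, y, z axes.
In Python, from cell import read_state, grab_frame, finish_job gives the robot as it stands.
- The arm moves only by the tool step_arm, never from a script. Its arguments are lists of equal length, an entry for each row: "delta_pos": the shift along the tool's x, y, z in cm, a list of three; "rotation": the turn, a rotation vector about the tool's x, y, z in degrees, a list of three. In form: {"delta_pos": [[x, y, z], ...], "rotation": [[wx, wy, wz], ...]}. A call has 1 to 5 rows; each row is the pose to reach, as a shift and turn from the pose commanded when the call began, along the tool's axes at that moment; what a row does not reach only later rows make up. A row lasts 1/10 s, in which the tool goes at most 50 mm and 8.59 degrees, less where a joint would pass 70% of its speed; a pose out of reach is approached as far as the arm can. A call with a gripper value outside its range is refused whole. "grip" is the opening, from -1 (shut) to 1 (fully open), set as the call begins (left out, the last holds). The fingers move at their own pace and stop on an object; "newtons" is the grip in N (left out, the last holds). Time passes only in rows, so rows that repeat a pose let the fingers close. It gives the time, the measured TCP pose, the force, the opening and the grip force at its end, in the units of the state.
- read_state(): the state, without advancing time (a new reading comes with each control period).
- grab_frame(name): name is "side" or "top"; returns a dict with "frame" (384x512x3 uint8, red, green, blue), "camera_matrix" (3x3 intrinsics, pixels), "extrinsics" (4x4, takes a point from world to camera coordinates). Camera axes: x right, y down, z forward; pixel columns grow to the right and rows downward; lengths in m; the calibration is good to about 2 mm. A picture is of the moment at which its call begins. There is no depth.
- finish_job(): hands the job in; it is judged then, once.
The state is a dict: "t": time; "joints": joint angles; "joint_vel": joint speeds; "joint_efforts": joint torques, N m; "eef_pos": TCP position; "eef_rot": TCP orientation; "wrist_force": force on the tool from outside, world axes, zero at the start; "torque": the same for the moment, N m; "width": finger opening in m; "grasp_force": force on a finger pad.
Only numpy, scipy, OpenCV 4.12 (cv2) and the standard library are available. Lean on these libraries where they do the work, as an engineer would, in place of code of your own. Each camera call takes 0.05 s, during which the arm holds its last target. There are 200 camera calls.

## Working session

There is one attempt and no reset: what is moved stays moved. The work goes in short steps, Python scripts to look and compute and a tool call to move; the robot and the scene stay as the last step left them, time stands still between calls to the robot, and variables do not carry over. Pictures are saved under pics/ and viewed, at most 10 in all, crops included, and the job is handed in when it is done.

Besides the shell and the picture viewer there is one more tool, called in YAML: its name, and indented under it one key for each argument. step_arm: Moves the arm, as the interface text tells. Its arguments: {"type":"object","properties":{"delta_pos":{"type":"array"},"rotation":{"type":"array"},"grip":{"type":"number"},"newtons":{"type":"number"}},"required":["delta_pos","rotation"]}

```bash
mkdir -p pics
cat > look.py <<'E'
import cv2,numpy as np,pickle,sys
from cell import *
def snap(n,tag):
    f=grab_frame(n); pickle.dump(f,open(f'pics/{tag}.pkl','wb'))
    im=cv2.cvtColor(f['frame'],cv2.COLOR_RGB2BGR)
    cv2.imwrite(f'pics/{tag}.png',cv2.resize(im,(768,576),interpolation=cv2.INTER_CUBIC))
    return f
E
python3 - <<'E'
from look import *
for n in('side','top'):
    f=snap(n,n+'0'); E=f['extrinsics']; print(n,f['camera_matrix'].round(1).tolist(),(-E[:3,:3].T@E[:3,3]).round(3),E[:3,:3].round(3).tolist())
s=read_state(); print(s['t'],s['eef_pos'],np.round(s['eef_rot'],3).tolist(),s['width'],s['wrist_force'])
E
```

```text
side [[421.7, 0.0, 258.4], [0.0, 421.7, 191.0], [0.0, 0.0, 1.0]] [0.536 0.344 1.247] [[-0.984, -0.18, -0.007], [-0.169, 0.935, -0.311], [0.062, -0.304, -0.951]]
top [[382.9, 0.0, 256.5], [0.0, 382.9, 195.9], [0.0, 0.0, 1.0]] [4.420e-01 1.000e-03 1.249e+00] [[-0.021, -1.0, -0.021], [-0.991, 0.023, -0.135], [0.135, 0.018, -0.991]]
0.1 [0.21786373 0.63848921 0.22687353] [[-0.946, 0.323, -0.0], [0.323, 0.946, -0.001], [-0.0, -0.001, -1.0]] 0.0940252130310169 [ 0.28995113 -0.79726293  0.83762531]
```

View pics/side0.png

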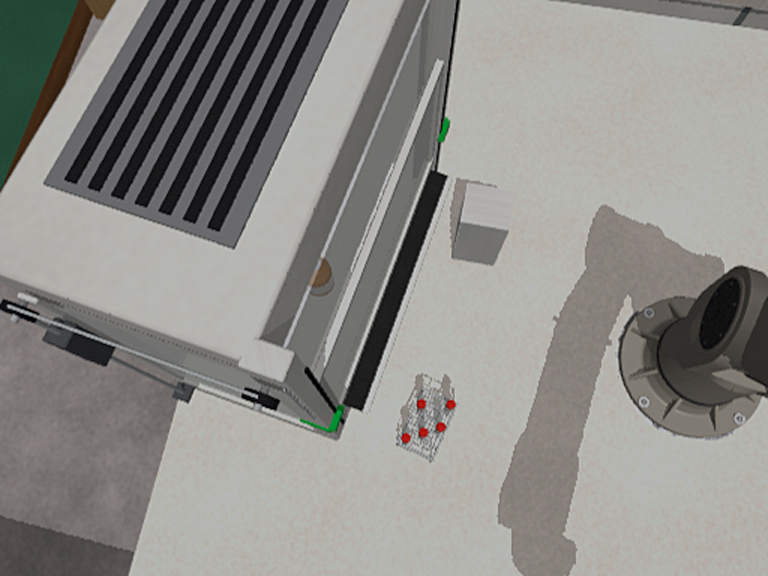

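View pics/top0.png

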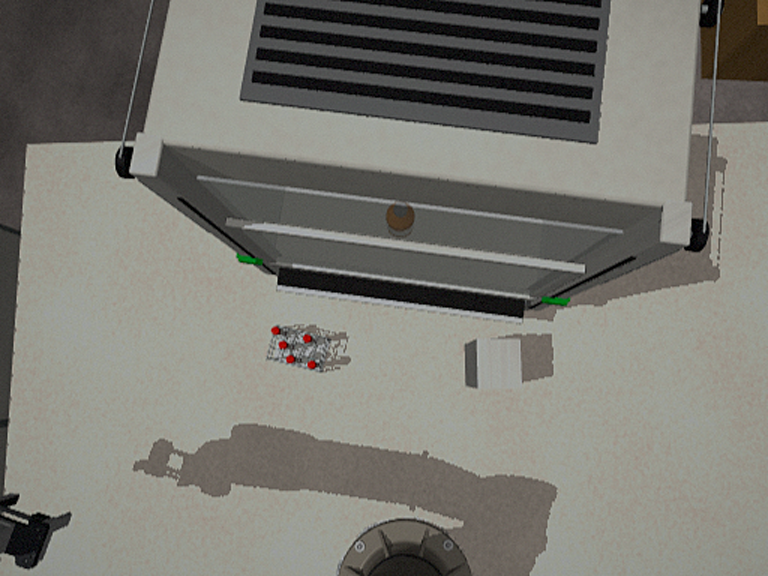

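The side view shows the left marker at about (335,420), the right one at (444,130), and the lip's black strip from (440,175) to (355,405). The top view shows marker tips near (262,262) and (541,300), and the lip's front edge from (277,290) to (523,321). The rack (top, about 305,345), box (about 497,362) and bottle (about 400,217) are all clear of the lip's middle. Next I'll zoom in on the markers.

Run:
```python
import pickle,cv2,numpy as np
tiles=[]
for t,c in(('top0',(170,175)),('top0',(365,205)),('side0',(225,275)),('side0',(293,95))):
    im=cv2.cvtColor(pickle.load(open(f'pics/{t}.pkl','rb'))['frame'],cv2.COLOR_RGB2BGR)
    x,y=c; cr=cv2.resize(im[y-25:y+25,x-33:x+33],None,fx=6,fy=6,interpolation=cv2.INTER_NEAREST)
    for k in range(0,66,10): cv2.putText(cr,str(x-33+k),(k*6,8),0,.3,(0,0,255)); cv2.line(cr,(k*6,10),(k*6,14),(0,0,255))
    for k in range(0,50,10): cv2.putText(cr,str(y-25+k),(0,k*6+12),0,.3,(255,0,0)); cv2.line(cr,(0,k*6),(6,k*6),(255,0,0))
    tiles.append(cr)
cv2.imwrite('pics/z.png',np.vstack([np.hstack(tiles[:2]),np.hstack(tiles[2:])]))
```

```text
(no output)
```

View pics/z.png

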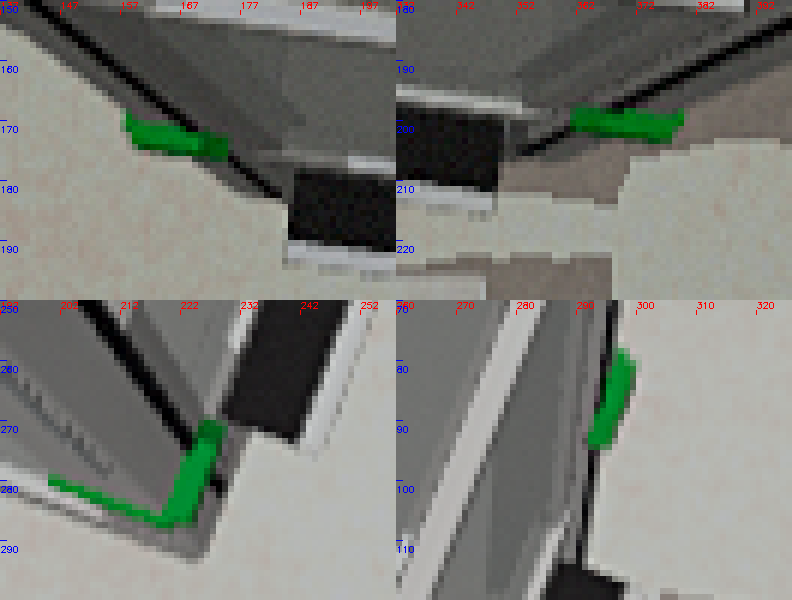

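```bash
cat > geo.py <<'E'
import pickle,cv2,numpy as np
from scipy.optimize import least_squares
F={n:pickle.load(open(f'pics/{n}0.pkl','rb')) for n in('top','side')}
def proj(n,P):
    f=F[n]; E=f['extrinsics']; q=f['camera_matrix']@(E[:3,:3]@np.asarray(P)+E[:3,3]); return q[:2]/q[2]
def ray(n,uv,z):
    f=F[n];E=f['extrinsics'];R=E[:3,:3];c=-R.T@E[:3,3];d=R.T@np.linalg.inv(f['camera_matrix'])@[*uv,1]; return c+d*(z-c[2])/d[2]
def hood(x,P):
    c,s=np.cos(x[2]),np.sin(x[2]); return np.array([x[0]+c*P[0]-s*P[1],x[1]+s*P[0]+c*P[1],P[2]])
E
python3 - <<'E'
from geo import *
# hood x,y,yaw, mark h, lip z, lip_x(own)
obs=[('top','mL',(175,176)),('top','mR',(361,201)),('side','mL',(229.5,270)),('side','mR',(295,94.5)),
('top','lL',(185,194.5)),('top','lR',(348.2,215.3)),('side','lL',(245,276.3))]
def pt(x,k):
    s=1 if k[1]=='L' else -1
    return hood(x,(-.18,s*.24,x[3]) if k[0]=='m' else (x[5],s*.23,x[4]))
r=lambda x:np.concatenate([proj(n,pt(x,k))-uv for n,k,uv in obs])
s=least_squares(r,[.85,0,0,.28,.165,-.19]); x=s.x
print(x.round(4)); print(r(x).reshape(-1,2).round(1).tolist())
for k in('mL','mR','lL','lR'): print(k,pt(x,k).round(3))
print('lip mid',hood(x,(x[5],0,x[4])).round(4))
print('side lR at',proj('side',pt(x,'lR'))*1.5)
h=cv2.cvtColor(F['top']['frame'],cv2.COLOR_RGB2HSV)
m=((h[...,0]<8)|(h[...,0]>172))&(h[...,1]>170)&(h[...,2]>100); 
n,l,st,c=cv2.connectedComponentsWithStats(m.astype(np.uint8))
for i in range(1,n):
    if st[i,4]>5: print('cap',ray('top',c[i],.109).round(3))
# box: top face corners in top view (zoomed px/1.5)
for uv in((479,339),(521,336),(523,388),(478,388)): print('box top',ray('top',np.array(uv)/1.5,.19).round(3))
print('bottle cap',ray('top',np.array((400,214))/1.5,.22).round(3))
E
```

```text
[ 0.7701 -0.035  -0.1569  0.2783  0.1781 -0.2104]
[[-0.4, 0.6], [-0.6, 0.1], [0.2, -0.8], [-0.7, -0.3], [-0.4, -0.5], [-1.4, 0.4], [0.3, -1.5]]
mL [0.63  0.23  0.278]
mR [ 0.555 -0.244  0.278]
lL [0.598 0.225 0.178]
lR [ 0.526 -0.229  0.178]
lip mid [ 0.5622 -0.0021  0.1781]
side lR at [451.32654839 178.60094926]
cap [0.53  0.244 0.109]
cap [0.513 0.181 0.109]
cap [0.501 0.229 0.109]
cap [0.473 0.214 0.109]
cap [0.461 0.171 0.109]
box top [ 0.499 -0.15   0.19 ]
box top [ 0.503 -0.227  0.19 ]
box top [ 0.409 -0.226  0.19 ]
box top [ 0.41  -0.144  0.19 ]
bottle cap [ 0.73  -0.011  0.22 ]
```

```bash
cat > log.py <<'E'
from cell import read_state
import pickle,os,numpy as np
s=read_state(); L=pickle.load(open('st.pkl','rb')) if os.path.exists('st.pkl') else []
L.append(s); pickle.dump(L,open('st.pkl','wb'))
print(round(s['t'],2),np.round(s['joints'],3),np.round(s['eef_pos'],3),'zaxis',np.round(np.array(s['eef_rot'])[:,2],2),'F',np.round(s['wrist_force'],1),round(s['width'],3))
E
python3 log.py
```

```text
0.1 [-1.392  0.427  0.074  1.607 -0.034  1.111 -0.067] [0.218 0.638 0.227] zaxis [-0. -0. -1.] F [ 0.3 -0.8  0.8] 0.094
```

step_arm:
  delta_pos:
    - [0,-2,-4]
    - [0,-4,-8]
    - [0,-4,-10]
    - [0,-4,-10]
    - [0,-4,-10]
  rotation:
    - [5,5,5]
    - [10,10,10]
    - [15,10,15]
    - [20,10,20]
    - [20,10,20]
  grip: -1
  newtons: 10

```text
t: 0.6
eef_pos: [0.2058, 0.6012, 0.3258]
eef_rot: [[-0.757, 0.573, -0.313], [0.645, 0.733, -0.217], [0.105, -0.367, -0.924]]
wrist_force: [-1.2, -0.8, -0.6]
width: 0.0576
grasp_force: 0.0
```

```bash
python3 log.py
```

```text
0.6 [-1.3    0.5    0.119  1.339 -0.268  1.638 -0.274] [0.206 0.601 0.326] zaxis [-0.31 -0.22 -0.92] F [-1.2 -0.8 -0.6] 0.058
```

step_arm:
  delta_pos:
    - [4,0,-2]
    - [6,0,-4]
    - [8,0,-4]
    - [8,0,-4]
  rotation:
    - [-5,5,5]
    - [-10,10,10]
    - [-15,15,10]
    - [-15,15,10]

```text
t: 1.0
eef_pos: [0.155, 0.6603, 0.3745]
eef_rot: [[-0.559, 0.77, -0.308], [0.767, 0.621, 0.16], [0.314, -0.147, -0.938]]
wrist_force: [-0.2, 0.8, 0.3]
width: 0.0256
grasp_force: 0.0
```

```bash
python3 log.py
```

```text
1.0 [-1.354  0.322  0.123  1.486 -0.404  1.304 -0.482] [0.155 0.66  0.374] zaxis [-0.31  0.16 -0.94] F [-0.2  0.8  0.3] 0.026
```

```bash
cat > kin.py <<'E'
import numpy as np,pickle
from scipy.spatial.transform import Rotation as Ro
from scipy.optimize import least_squares
def chain(p,j,sg=(1,1,1,1)):
    yaw,c,h,L1,a1,L2,a2,d,a3=p
    R=Ro.from_euler('z',yaw+sg[0]*j[0])*Ro.from_euler('y',j[1]); P=[np.array([0,0,h])]
    R=R*Ro.from_euler('z',sg[1]*j[2]); P.append(P[-1]+R.apply([a1,0,L1]))
    R=R*Ro.from_euler('y',j[3])*Ro.from_euler('z',sg[2]*j[4]); P.append(P[-1]+R.apply([0,0,L2])+Ro.identity().apply([0,0,0]))
    R=R*Ro.from_euler('y',j[5])*Ro.from_euler('z',sg[3]*j[6]+c); P.append(P[-1]+R.apply([0,0,d]))
    return P,R
E
python3 - <<'E'
from kin import *
import itertools
L=pickle.load(open('st.pkl','rb'))
best=[]
for sg in itertools.product((1,-1),repeat=4):
  for c0 in(0,1.57,3.14,-1.57):
    def r(p):
        o=[]
        for s in L:
            P,R=chain(p,s['joints'],sg); o+=[P[-1]-s['eef_pos'],.3*(R.as_matrix()-np.array(s['eef_rot'])).ravel()]
        return np.concatenate(o)
    f=least_squares(r,[2.6,c0,.36,.42,0,.4,0,.35,0]); best.append((f.cost,sg,f.x.round(4)))
best.sort(key=lambda b:b[0])
for b in best[:3]: print(b)
E
```

```text
(np.float64(0.004069791321161386), (1, -1, -1, -1), array([2.676 , 1.5489, 0.5189, 0.1882, 0.159 , 0.4825, 2.1773, 0.1747,
       0.    ]))
(np.float64(0.004069791321249112), (1, -1, -1, -1), array([ 2.676 ,  1.5489,  0.5189,  0.1882,  0.159 ,  0.4825, -2.4551,
        0.1747,  0.    ]))
(np.float64(0.0040697913237428785), (1, -1, -1, -1), array([2.676 , 1.5489, 0.5189, 0.1882, 0.159 , 0.4825, 8.6259, 0.1747,
       0.    ]))
```

Run:
```python
from kin import *
import itertools
L=pickle.load(open('st.pkl','rb')); J=np.array([s['joints'] for s in L]); M=[np.array(s['eef_rot']) for s in L]
out=[]
for sg in itertools.product((1,-1),repeat=7):
  if sg[1]<0: continue
  for off in itertools.product((0,np.pi/2,np.pi,-np.pi/2),(0,np.pi)):
    def r(p):
        o=[]
        for j,m in zip(J,M):
            q=np.array(sg)*j; q[0]+=p[0];q[6]+=p[1];q[3]+=off[0];q[5]+=p[2]
            q[4]+=off[1]
            o.append((Ro.from_euler('ZYZYZYZ',q).as_matrix()-m).ravel())
        return np.concatenate(o)
    for p0 in((0,0,0),(3,2,1.5),(2.6,1.5,3)):
        f=least_squares(r,p0,max_nfev=30); out.append((f.cost,sg,np.round(off,2),f.x.round(3)))
out.sort(key=lambda b:b[0])
for b in out[:6]: print(b)
```

```text
Traceback (most recent call last):
  File "scipy/spatial/transform/_rotation.pyx", line 1413, in scipy.spatial.transform._rotation.Rotation.from_euler
ValueError: Expected axis specification to be a non-empty string of upto 3 characters, got ZYZYZYZ
```

```bash
timeout 400 python3 - <<'E'
from kin import *
import itertools
L=pickle.load(open('st.pkl','rb')); J=np.array([s['joints'] for s in L]); M=np.array([s['eef_rot'] for s in L])
E=Ro.from_euler
out=[]
for sg in itertools.product((1,-1),repeat=7):
  if sg[1]<0: continue
  for o4,o6 in itertools.product((0,np.pi/2,np.pi,-np.pi/2),repeat=2):
    Q=J*np.array(sg); Q[:,3]+=o4; Q[:,5]+=o6
    B=E('YZY',Q[:,1:4])*E('ZYZ',Q[:,4:7])
    def r(p): return ((E('z',Q[:,0]+p[0])*B*E('z',p[1])).as_matrix()-M).ravel()
    for p0 in((0,0),(3,2),(0,3),(3,4.5)):
        f=least_squares(r,p0,max_nfev=15); out.append((f.cost,sg,np.round((o4,o6),2),f.x.round(3)))
out.sort(key=lambda b:b[0])
for b in out[:5]: print(b)
E
```

```text
(np.float64(1.805342536197433e-30), (-1, 1, -1, 1, 1, 1, -1), array([3.14, 3.14]), array([0.   , 1.571]))
(np.float64(3.061761854750705e-30), (-1, 1, -1, 1, -1, 1, -1), array([0, 0]), array([-0.   ,  1.571]))
(np.float64(1.3322593077710422e-29), (-1, 1, -1, 1, -1, 1, -1), array([0, 0]), array([-0.   ,  1.571]))
(np.float64(4.7006639896578096e-29), (-1, 1, -1, 1, 1, 1, -1), array([3.14, 3.14]), array([-0.   ,  1.571]))
(np.float64(7.475227613593422e-28), (-1, 1, -1, 1, 1, 1, -1), array([3.14, 3.14]), array([-0.   ,  1.571]))
```

```bash
cat > fit.py <<'E'
from kin import *
E=Ro.from_euler
def rots(j):
    q=np.array(j)*[-1,1,-1,1,-1,1,-1]; A=E('z',q[0]); S=E('YZ',q[1:3]); B=A*S; C=B*E('YZ',q[3:5]); D=C*E('YZ',[q[5],q[6]+np.pi/2])
    D0=C*E('y',q[5])
    return A,B,C,D0,D
def rows(j):
    A,B,C,D0,D=[r.as_matrix() for r in rots(j)]
    z=np.array([[0,0,1.]]).T
    # h | A y | B x y z | C x y z | D0 x y z
    return np.hstack([z,A[:,1:2],B,C,D0])
names=['h','Ay','Bx','By','Bz','Cx','Cy','Cz','Dx','Dy','Dz']
if __name__=='__main__':
    L=pickle.load(open('st.pkl','rb')); X=np.vstack([rows(s['joints']) for s in L]); y=np.concatenate([s['eef_pos'] for s in L])
    for keep in(['h','Bz','Cz','Dz'],['h','Bz','Cz','Dz','Bx'],['h','Bz','Cz','Dz','Dx'],['h','Bz','Cz','Dz','By','Cy'],['h','Bz','Cz','Dz','Bx','Dx'],['h','Ay','Bz','By','Cy','Cz','Dz']):
        k=[names.index(n) for n in keep]; w,*_=np.linalg.lstsq(X[:,k],y,rcond=None); print(dict(zip(keep,w.round(4))),np.abs(X[:,k]@w-y).max())
E
python3 fit.py
```

```text
{'h': np.float64(0.4919), 'Bz': np.float64(0.2139), 'Cz': np.float64(0.6258), 'Dz': np.float64(0.1908)} 0.057121781998372784
{'h': np.float64(0.5567), 'Bz': np.float64(0.1634), 'Cz': np.float64(0.5066), 'Dz': np.float64(0.1881), 'Bx': np.float64(0.1463)} 0.054163233843193215
{'h': np.float64(0.5483), 'Bz': np.float64(0.1536), 'Cz': np.float64(0.5835), 'Dz': np.float64(0.199), 'Dx': np.float64(-0.067)} 0.054037493125425995
{'h': np.float64(0.2859), 'Bz': np.float64(0.5519), 'Cz': np.float64(0.4975), 'Dz': np.float64(0.3422), 'By': np.float64(-0.061), 'Cy': np.float64(-0.0029)} 0.0006253572727619172
{'h': np.float64(0.5583), 'Bz': np.float64(0.1819), 'Cz': np.float64(0.4289), 'Dz': np.float64(0.1752), 'Bx': np.float64(0.3046), 'Dx': np.float64(0.0813)} 0.05470718200325714
{'h': np.float64(0.2837), 'Ay': np.float64(-0.0281), 'Bz': np.float64(0.5546), 'By': np.float64(-0.0358), 'Cy': np.float64(-0.0004), 'Cz': np.float64(0.4935), 'Dz': np.float64(0.3432)} 4.440892098500626e-16
```

```bash
cat > ik.py <<'E'
from fit import *
K=[names.index(n) for n in['h','Ay','Bz','By','Cy','Cz','Dz']]
_L=pickle.load(open('st.pkl','rb'))[:3]
W7,*_=np.linalg.lstsq(np.vstack([rows(s['joints']) for s in _L])[:,K],np.concatenate([s['eef_pos'] for s in _L]),rcond=None)
lo=np.array([-2.85,-.5,-1.23,.21,-1.02,.16,-2.73])+.05; hi=np.array([2.85,2.14,1.37,2.46,4.16,2.05,2.73])-.05
def fk(q): return rows(q)[:,K]@W7, rots(q)[4].as_matrix()
def pts(q): # shoulder-ish, elbow, wrist
    A,B,C,D0,D=[r.as_matrix() for r in rots(q)]; h,Ay,Bz,By,Cy,Cz,Dz=W7
    e=np.array([0,0,h])+A[:,1]*Ay+B[:,2]*Bz+B[:,1]*By; return e,e+C[:,1]*Cy+C[:,2]*Cz
def tool(az,tilt,roll): # z axis along az tilted down; roll 0: tool y horizontal
    z=np.array([np.cos(az)*np.cos(tilt),np.sin(az)*np.cos(tilt),-np.sin(tilt)]); y=np.array([-np.sin(az),np.cos(az),0]); x=np.cross(y,z)
    return np.column_stack([x,y,z])@E('z',roll).as_matrix()
def solve(p,R,q0,w=0.0):
    f=least_squares(lambda q:np.concatenate([(fk(q)[0]-p)*5,(fk(q)[1]-R).ravel(),w*(q-q0)]),np.clip(q0,lo+.01,hi-.01),bounds=(lo,hi),max_nfev=60)
    P,M=fk(f.x); return f.x,np.linalg.norm(P-p)+np.abs(M-R).max()
E
cat > s.py <<'E'
from ik import *
rng=np.random.default_rng(0); yaw=-.157; ex=np.array([np.cos(yaw),np.sin(yaw)]); ey=np.array([-ex[1],ex[0]]); mid=np.array([.562,-.002])
cur=np.array(pickle.load(open('st.pkl','rb'))[-1]['joints'])
for tilt in(0,15,30):
  for az in(-50,-30,-10,10,30,50):
    for yc in(-.06,0,.06):
      a=yaw+np.radians(az); d=np.array([np.cos(a),np.sin(a)])
      tip=mid+ey*yc+ex*.025; tcp=np.r_[tip-d*.022*np.cos(np.radians(tilt)),.145]
      for roll in(0,np.pi):
        R=tool(a,np.radians(tilt),roll); best=None
        for k in range(10):
            q0=rng.uniform(lo,hi) if k else cur
            q,e=solve(tcp,R,q0)
            if e<2e-3:
                q2,e2=solve(tcp+[0,0,.13],R,q)
                if e2<2e-3:
                    el,wr=pts(q); print(tilt,az,yc,round(roll,1),q.round(2),q2.round(2),'el',el.round(2),'wr',wr.round(2)); break
E
timeout 560 python3 s.py
```

```text
0 -50 -0.06 0 [-0.98  0.93  0.31  2.22  1.31  1.33 -1.49] [-1.06  0.65  0.43  2.27  1.34  1.38 -1.25] el [0.3  0.33 0.62] wr [0.39 0.25 0.15]
0 -50 -0.06 3.1 [-0.29  0.93 -0.48  2.18  1.55  1.95  1.65] [-0.22  0.65 -0.58  2.22  1.54  1.94  1.89] el [0.45 0.07 0.6 ] wr [0.39 0.25 0.14]
0 -50 0 0 [-1.03  0.93  0.3   2.13  1.23  1.38 -1.4 ] [-1.11  0.67  0.41  2.18  1.25  1.43 -1.18] el [0.28 0.35 0.62] wr [0.4  0.31 0.15]
0 -50 0 3.1 [-0.47  0.92 -0.38  2.1   1.45  1.89  1.69] [-0.44  0.65 -0.41  2.13  1.44  1.88  1.92] el [0.43 0.15 0.61] wr [0.4  0.31 0.14]
0 -50 0.06 0 [-1.08  0.95  0.29  2.03  1.16  1.42 -1.31] [-1.16  0.71  0.39  2.07  1.18  1.47 -1.11] el [0.26 0.36 0.62] wr [0.41 0.37 0.15]
0 -50 0.06 3.1 [-0.58  0.93 -0.33  2.    1.39  1.88  1.75] [-0.58  0.68 -0.33  2.04  1.38  1.88  1.96] el [0.41 0.19 0.61] wr [0.41 0.37 0.14]
0 -30 0 0 [-0.96  0.91  0.17  2.38  1.62  1.45 -1.72] [-0.51  0.55 -0.34  2.41  1.7   1.72 -1.35] el [0.3  0.32 0.63] wr [0.3  0.22 0.14]
0 -30 0 3.1 [-0.32  0.95 -0.53  2.35  1.8   2.    1.59] [-0.15  0.65 -0.76  2.39  1.79  1.96  1.88] el [0.46 0.09 
[... 2455 characters left out ...]
3.1 [-0.39  0.62 -0.47  2.05  1.26  1.45  2.03] [-0.31  0.41 -0.55  1.99  1.17  1.52  2.27] el [0.33 0.07 0.73] wr [0.43 0.32 0.32]
30 -30 0 0 [-0.75  0.44  0.08  2.4   1.59  0.98 -1.22] [-0.87  0.14  0.21  2.34  1.37  1.01 -0.79] el [0.21 0.11 0.79] wr [0.34 0.19 0.32]
30 -30 0 3.1 [ 0.01  0.56 -0.8   2.35  1.67  1.38  2.02] [ 0.31  0.3  -1.09  2.28  1.48  1.3   2.35] el [ 0.31 -0.06  0.74] wr [0.34 0.19 0.32]
30 -30 0.06 0 [-0.98  0.49  0.24  2.32  1.45  0.93 -1.16] [-1.13  0.21  0.4   2.27  1.27  1.02 -0.77] el [0.19 0.17 0.78] wr [0.35 0.25 0.32]
30 -30 0.06 3.1 [-1.58  0.85  1.06  2.35  1.22  0.35  2.09] [-1.66  0.36  1.06  2.29  1.16  0.77  2.45] el [0.04 0.4  0.67] wr [0.35 0.25 0.32]
```

```bash
cat > s2.py <<'E'
from ik import *
import itertools
yaw=-.157; ex=np.array([np.cos(yaw),np.sin(yaw),0]); ey=np.array([-ex[1],ex[0],0]); mid=np.array([.562,-.002,0]); lipz=.172
bx=[np.array([a,b,-s]) for a in(-.0375,0,.0375) for b in(-.0885,-.045,0,.045,.0885) for s in(.075,.11,.145,.18)]
an=np.linspace(0,2*np.pi,8,endpoint=False)
wr=[np.array([.06*np.cos(t),.06*np.sin(t),-s]) for t in an for s in(.2,.25,.3,.34)]
V=np.array(bx+wr)
def clear(tcp,R):
    P=tcp+V@R.T; u=(P-mid)@ex; v=(P-mid)@ey; z=P[:,2]; m=[]
    m.append(np.where(z>lipz+.03,.03-u,-u).min())            # lip / pane
    r=np.hypot(P[:,0]-.495,P[:,1]-.207)-.065; m.append(np.maximum(r,z-.112).min())
    b=np.maximum(abs(P[:,0]-.456)-.047,abs(P[:,1]+.187)-.042); m.append(np.maximum(b,z-.19).min())
    m.append(z.min()-.01); return min(m)
rng=np.random.default_rng(0); cur=np.array(pickle.load(open('st.pkl','rb'))[-1]['joints'])
C=[]
for tilt,az,yc,roll in itertools.product((0,10,15,20,25,30,35,40),range(-50,51,10),(-.08,-.05,-.02,.02,.05,.08),(0,30,60,90,-30,-60)):
    a=yaw+np.radians(az); d=np.array([np.cos(a),np.sin(a),0]); t=np.radians(tilt)
    tip=mid+ey*yc+ex*.022; tcp=tip-d*.022*np.cos(t); tcp[2]=lipz-.012-.012*np.tan(t)
    R=tool(a,t,np.radians(roll)); c=clear(tcp,R)
    if c>.015: C.append((tilt,abs(az),az,yc,roll,c,tcp,R))
print(len(C)); n=0
C.sort(key=lambda c:c[0]+.3*c[1]-300*c[5])
for tilt,_,az,yc,roll,c,tcp,R in C:
    for fl in(0,1):
      RR=R@np.diag([-1,-1,1]) if fl else R
      for k in range(4):
        q0=np.array([-.8,.5,.1,2.3,1.5,1.1,-1.2]) if k==0 else rng.uniform(lo,hi)
        q,e=solve(tcp,RR,q0)
        if e<2e-3:
            q2,e2=solve(tcp+[0,0,.13],RR,q)
            if e2<2e-3:
                print(tilt,az,yc,roll,fl,round(c,3),tcp.round(3),q.round(2),q2.round(2),'wr',pts(q)[1].round(2)); n+=1; break
    if n>9: break
E
timeout 560 python3 s2.py
sed -i 's/if c>.015: C/if c>.012 and np.linalg.norm(tcp-.343*R[:,2]-[0,0,.284])>.352: C/; s/print(len(C))/print(len(C),flush=True)/' s2.py; sed -i "s/round(c,3),tcp/round(c,3),tcp/; s/'wr',pts(q)\[1\].round(2))/'wr',pts(q)[1].round(2),flush=True)/" s2.py; sed -i 's/max_nfev=60/max_nfev=30/' ik.py; sed -i 's/range(4)/range(2)/' s2.py; timeout 150 python3 s2.py
```

```text
192
0 -20 0.08 30 0 0.013 [0.577 0.084 0.16 ] [-0.95  0.85  0.05  2.39  1.72  1.55 -2.2 ] [-0.47  0.53 -0.5   2.41  1.79  1.76 -1.8 ] wr [0.28 0.25 0.16]
0 -20 0.08 30 1 0.013 [0.577 0.084 0.16 ] [-0.94  0.85  0.04  2.39  1.72  1.56  0.94] [-0.47  0.53 -0.49  2.41  1.79  1.76  1.34] wr [0.28 0.25 0.16]
0 -30 0.02 60 0 0.017 [0.57  0.028 0.16 ] [-0.68  0.84 -0.17  2.35  1.65  1.7  -2.65] [-0.64  0.51 -0.23  2.39  1.64  1.67 -2.36] wr [0.3  0.24 0.16]
0 -30 0.02 60 1 0.017 [0.57  0.028 0.16 ] [-0.93  0.85  0.09  2.37  1.6   1.5   0.45] [-0.97  0.51  0.15  2.41  1.6   1.49  0.75] wr [0.3  0.24 0.16]
0 -40 -0.08 90 1 0.026 [ 0.557 -0.068  0.16 ] [-0.75  0.85  0.07  2.38  1.58  1.52 -0.09] [-0.57  0.5  -0.14  2.41  1.61  1.63  0.24] wr [0.33 0.19 0.16]
0 -40 -0.05 60 0 0.017 [ 0.561 -0.038  0.16 ] [-0.69  0.84 -0.05  2.33  1.56  1.61 -2.65] [-0.71  0.51 -0.04  2.37  1.55  1.59 -2.36] wr [0.34 0.22 0.16]
0 -40 -0.05 60 1 0.017 [ 0.561 -0.038  0.16 ] [-0.91  0.87  0.2   2.34  1.51  1.42  0.47] [-0.99  0.54  0.3   2.39  1.51  1.43  0.76] wr [0.34 0.22 0.16]
0 -40 -0.08 60 0 0.017 [ 0.557 -0.068  0.16 ] [-0.51  0.84 -0.19  2.36  1.64  1.72 -2.66] [-0.46  0.51 -0.27  2.4   1.63  1.69 -2.36] wr [0.33 0.19 0.16]
0 -40 -0.08 60 1 0.017 [ 0.557 -0.068  0.16 ] [-0.69  0.84  0.    2.37  1.59  1.57  0.45] [-0.56  0.5  -0.15  2.41  1.61  1.63  0.77] wr [0.33 0.19 0.16]
10 -20 0.08 30 0 0.024 [0.577 0.084 0.158] [-0.75  0.69 -0.16  2.41  1.76  1.49 -2.03] [-0.61  0.36 -0.32  2.4   1.69  1.45 -1.68] wr [0.28 0.25 0.22]
10 -20 0.08 30 1 0.024 [0.577 0.084 0.158] [-0.68  0.69 -0.23  2.41  1.76  1.53  1.13] [-0.57  0.36 -0.36  2.4   1.69  1.46  1.47] wr [0.28 0.25 0.22]
```

```bash
sed -i 's/^C.sort.*/C=[c for c in C if 8<c[0]<26]; C.sort(key=lambda c:-c[5])/; s/n>9/n>14/' s2.py; timeout 200 python3 s2.py
```

```text
192
25 -20 0.05 60 0 0.035 [0.574 0.054 0.154] [-0.01  0.61 -0.87  2.41  1.82  1.5  -2.2 ] [ 0.24  0.29 -1.1   2.34  1.62  1.3  -1.89] wr [0.3 0.2 0.3]
25 -20 0.05 60 1 0.035 [0.574 0.054 0.154] [ 0.02  0.63 -0.91  2.41  1.82  1.52  0.95] [ 0.24  0.29 -1.1   2.34  1.62  1.3   1.26] wr [0.3 0.2 0.3]
25 -30 -0.02 -60 0 0.034 [ 0.565 -0.013  0.154] [-0.03  0.57 -0.75  2.4   1.72  1.45 -0.15] [ 0.38  0.34 -1.18  2.33  1.57  1.41  0.19] wr [0.32 0.18 0.3 ]
20 -20 0.08 0 0 0.033 [0.578 0.084 0.156] [-0.71  0.54 -0.16  2.41  1.73  1.27 -1.35] [-0.66  0.23 -0.21  2.37  1.57  1.21 -0.98] wr [0.3  0.24 0.27]
20 -20 0.08 0 1 0.033 [0.578 0.084 0.156] [-0.72  0.54 -0.15  2.41  1.73  1.26  1.79] [-0.68  0.22 -0.19  2.37  1.57  1.2   2.16] wr [0.3  0.24 0.27]
20 -20 0.05 0 0 0.033 [0.573 0.054 0.156] [ 0.19  0.91 -1.18  2.41  1.97  1.92 -1.07] [ 0.25  0.41 -1.18  2.37  1.71  1.5  -0.91] wr [0.29 0.21 0.27]
25 -20 0.08 0 0 0.03 [0.579 0.083 0.154] [-0.86  0.48  0.05  2.41  1.69  1.06 -1.3 ] [-0.94  0.17  0.14  2.36  1.49  1.05 -0.88] wr [0.31 0.23 0.3 ]
25 -20 0.05 0 0 0.03 [0.574 0.054 0.154] [-0.
[... 608 characters left out ...]
2 -0.24  2.41  1.75  1.42 -1.42] [-0.53  0.3  -0.38  2.38  1.64  1.36 -1.07] wr [0.29 0.24 0.25]
20 -20 0.08 30 0 0.027 [0.578 0.084 0.156] [-0.66  0.55 -0.21  2.41  1.73  1.29 -1.87] [-0.58  0.23 -0.29  2.36  1.58  1.23 -1.5 ] wr [0.3  0.24 0.27]
20 -20 0.08 30 1 0.027 [0.578 0.084 0.156] [-0.67  0.55 -0.21  2.41  1.73  1.29  1.27] [-0.6   0.23 -0.28  2.37  1.58  1.23  1.64] wr [0.3  0.24 0.27]
20 -20 0.05 30 0 0.027 [0.573 0.054 0.156] [ 0.19  0.91 -1.18  2.41  1.97  1.92 -1.59] [ 0.25  0.41 -1.18  2.37  1.71  1.5  -1.43] wr [0.29 0.21 0.27]
20 -20 0.05 30 1 0.027 [0.573 0.054 0.156] [ 0.19  0.9  -1.17  2.41  1.96  1.91  1.55] [ 0.25  0.41 -1.18  2.37  1.71  1.5   1.71] wr [0.29 0.21 0.27]
```

```bash
cat > plan.py <<'E'
from ik import *
yaw=-.157; ex=np.array([np.cos(yaw),np.sin(yaw),0]); ey=np.array([-ex[1],ex[0],0]); mid=np.array([.562,-.002,0])
def pose(tilt,az,yc,depth,tz,roll=0): # tool with its tip centre at depth under the lip, TCP height tz
    a=yaw+np.radians(az); t=np.radians(tilt); R=tool(a,t,np.radians(roll))
    p=mid+ey*yc+ex*depth-.022*R[:,2]; p[2]=tz; return p,R
E
cat > s3.py <<'E'
from plan import *
from s2clear import clear,V
cur=np.array(pickle.load(open('st.pkl','rb'))[-1]['joints'])
for tilt,az,yc in((20,-25,.08),(25,-25,.08),(25,-30,.05),(25,-25,.06),(30,-25,.06)):
  for fl in(0,180):
    B=pose(tilt,az,yc,.024,.137,fl); T=pose(tilt,az,yc,.024,.29,fl); A=pose(50,az,yc,-.045,.145,fl)
    q0=np.array([-.86,.48,.05,2.39,1.69,1.06,-1.3+np.radians(fl)])
    qb,eb=solve(*B,q0,.01); qt,et=solve(*T,qb,.01); qa,ea=solve(*A,qb,.01)
    n=[clear(*fk(cur+(qa-cur)*s)) for s in np.linspace(0,1,9)]
    print(tilt,az,yc,fl,'B',qb.round(2),round(eb,3),'T',qt.round(2),round(et,3),'A',qa.round(2),round(ea,3),'cl',round(clear(*B),3),round(clear(*A),3),np.round(n,2))
E
sed '/^rng=/,$d' s2.py > s2clear.py; python3 s3.py
```

```text
20 -25 0.08 0 B [-0.9   0.61  0.05  2.36  1.62  1.18 -1.38] 0.0 T [-0.91  0.25  0.05  2.32  1.47  1.2  -0.96] 0.0 A [-0.73  0.23 -0.01  2.34  1.15  0.75 -0.7 ] 0.0 cl 0.01 0.066 [0.37 0.32 0.25 0.19 0.14 0.1  0.07 0.06 0.07]
20 -25 0.08 180 B [-0.9   0.61  0.05  2.36  1.62  1.18  1.76] 0.0 T [-0.91  0.25  0.05  2.32  1.47  1.2   2.18] 0.0 A [-0.73  0.23 -0.01  2.34  1.15  0.75  2.44] 0.0 cl 0.01 0.066 [0.37 0.32 0.23 0.2  0.14 0.09 0.07 0.05 0.07]
25 -25 0.08 0 B [-0.87  0.54  0.05  2.35  1.59  1.09 -1.29] 0.0 T [-0.87  0.2   0.04  2.29  1.4   1.13 -0.85] 0.0 A [-0.72  0.23 -0.01  2.34  1.15  0.76 -0.7 ] 0.0 cl 0.018 0.066 [0.37 0.32 0.25 0.19 0.14 0.1  0.07 0.06 0.07]
25 -25 0.08 180 B [-0.87  0.54  0.05  2.35  1.59  1.09  1.85] 0.0 T [-0.87  0.2   0.04  2.29  1.4   1.13  2.29] 0.0 A [-0.72  0.23 -0.01  2.34  1.15  0.76  2.44] 0.0 cl 0.018 0.066 [0.37 0.32 0.23 0.2  0.14 0.09 0.07 0.05 0.07]
25 -30 0.05 0 B [-0.85  0.55  0.06  2.34  1.53  1.09 -1.28] 0.0 T [-0.85  0.21  0.06  2.28  1.36  1.16 -0.85] 0.0 A [-0.7   0.23  0.01  2.34  1.12  0.78 -0.72] 0.0 cl 0.008 0.06 [0.37 0.32 0.25 
[... 465 characters left out ...]
09 0.07 0.06 0.07]
25 -25 0.06 180 B [-0.85  0.53  0.06  2.38  1.63  1.08  1.82] 0.0 T [-0.85  0.18  0.05  2.32  1.43  1.11  2.29] 0.0 A [-0.71  0.21  0.01  2.37  1.17  0.73  2.44] 0.0 cl 0.018 0.066 [0.37 0.31 0.23 0.19 0.13 0.09 0.07 0.05 0.07]
30 -25 0.06 0 B [-0.82  0.47  0.06  2.37  1.6   0.98 -1.22] 0.0 T [-0.81  0.13  0.05  2.29  1.35  1.04 -0.74] 0.0 A [-0.71  0.21  0.01  2.37  1.17  0.73 -0.7 ] 0.0 cl 0.015 0.066 [0.37 0.32 0.25 0.18 0.13 0.09 0.07 0.06 0.07]
30 -25 0.06 180 B [-0.82  0.47  0.06  2.37  1.6   0.98  1.92] 0.0 T [-0.81  0.13  0.05  2.29  1.35  1.04  2.41] 0.0 A [-0.71  0.21  0.01  2.37  1.17  0.73  2.44] 0.0 cl 0.015 0.066 [0.37 0.31 0.23 0.19 0.13 0.09 0.07 0.05 0.07]
```

```bash
cat > moves.py <<'E'
from plan import *
def rel(P0,R0,path,n=5,per=5):
    """path: list of (p,R); prints the rows of each call relative to the pose at its start"""
    for i in range(0,len(path),per):
        seg=path[i:i+per]
        print('pos',[(R0.T@(p-P0)*100).round(1).tolist() for p,R in seg]); print('rot',[np.degrees(Ro.from_matrix(R0.T@R).as_rotvec()).round(0).astype(int).tolist() for p,R in seg])
        P0,R0=seg[-1]
E
python3 - <<'E'
from moves import *
s=pickle.load(open('st.pkl','rb'))[-1]; cur=np.array(s['joints'])
qa=np.array([-.72,.23,-.01,2.34,1.15,.76,-.7])
N=20; path=[fk(cur+(qa-cur)*k/N) for k in range(1,N+1)]
print(fk(qa)[0].round(3)); rel(*fk(cur),path)
E
```

```text
[0.519 0.089 0.147]
pos [[-4.8, 1.7, 0.9], [-9.6, 3.0, 1.6], [-14.4, 4.1, 2.1], [-19.1, 5.0, 2.4], [-23.8, 5.6, 2.6]]
rot [[-2, -4, 2], [-4, -8, 3], [-6, -12, 4], [-7, -15, 5], [-9, -19, 5]]
pos [[-4.2, 0.7, 1.6], [-8.4, 1.1, 3.0], [-12.4, 1.4, 4.3], [-16.3, 1.5, 5.4], [-20.1, 1.4, 6.4]]
rot [[-1, -4, 0], [-3, -7, 0], [-4, -11, 0], [-5, -14, -1], [-6, -17, -2]]
pos [[-3.2, -0.4, 1.9], [-6.2, -1.0, 3.6], [-9.0, -1.7, 5.1], [-11.7, -2.5, 6.6], [-14.1, -3.4, 7.9]]
rot [[-1, -3, -1], [-2, -6, -2], [-3, -9, -4], [-3, -11, -6], [-4, -13, -8]]
pos [[-1.7, -1.4, 1.6], [-3.2, -2.8, 3.1], [-4.5, -4.3, 4.5], [-5.6, -5.8, 5.7], [-6.4, -7.4, 6.8]]
rot [[-1, -2, -2], [-1, -4, -5], [-2, -5, -7], [-3, -6, -10], [-3, -7, -13]]
```

step_arm:
  delta_pos:
    - [-4.5,1.7,0.9]
    - [-9.2,3.0,1.6]
    - [-14.0,4.1,2.1]
    - [-18.8,5.0,2.4]
    - [-23.4,5.6,2.6]
  rotation:
    - [-2,-4,2]
    - [-4,-8,3]
    - [-6,-12,4]
    - [-7,-15,5]
    - [-9,-19,5]
  grip: -1

```text
t: 1.5
eef_pos: [0.3244, 0.5168, 0.2663]
eef_rot: [[-0.539, 0.842, 0.006], [0.842, 0.539, -0.03], [-0.028, -0.011, -1.0]]
wrist_force: [1.7, 0.1, 0.4]
width: 0.0002
grasp_force: 0.0
```

```bash
python3 log.py
```

```text
1.5 [-1.327  0.305  0.253  1.707 -0.061  1.164 -0.49 ] [0.324 0.517 0.266] zaxis [ 0.01 -0.03 -1.  ] F [1.7 0.1 0.4] 0.0
```

step_arm:
  delta_pos:
    - [-4.2,0.7,1.6]
    - [-8.4,1.1,3.0]
    - [-12.4,1.4,4.3]
    - [-16.3,1.5,5.4]
    - [-20.1,1.4,6.4]
  rotation:
    - [-1,-4,0]
    - [-3,-7,0]
    - [-4,-11,0]
    - [-5,-14,-1]
    - [-6,-17,-2]

```text
t: 2.0
eef_pos: [0.4432, 0.3538, 0.2076]
eef_rot: [[-0.531, 0.809, 0.252], [0.784, 0.582, -0.214], [-0.32, 0.084, -0.944]]
wrist_force: [0.8, -0.2, -0.5]
width: 0.0007
grasp_force: 0.0
```

```bash
python3 log.py
```

```text
2.0 [-1.298  0.285  0.369  1.932  0.282  0.988 -0.492] [0.443 0.354 0.208] zaxis [ 0.25 -0.21 -0.94] F [ 0.8 -0.2 -0.5] 0.001
```

```bash
cat >> moves.py <<'E'
def sim(q,path,sub=10):
    """local least-norm IK along the path, as the arm seems to do"""
    p0,R0=fk(q); out=[]
    for p,R in path:
        rv=Ro.from_matrix(R@R0.T).as_rotvec()
        for k in range(1,sub+1):
            pt=p0+(p-p0)*k/sub; Rt=Ro.from_rotvec(rv*k/sub).as_matrix()@R0
            for _ in range(2):
                P,M=fk(q); e=np.r_[pt-P,Ro.from_matrix(Rt@M.T).as_rotvec()]
                J=np.zeros((6,7))
                for i in range(7):
                    d=q.copy(); d[i]+=1e-5; a,b=fk(d); J[:,i]=np.r_[a-P,Ro.from_matrix(b@M.T).as_rotvec()]/1e-5
                q=q+np.linalg.lstsq(J,e,rcond=None)[0]
        p0,R0=p,R; out.append(q.copy())
    return out
def interp(A,B,n):
    rv=Ro.from_matrix(B[1]@A[1].T).as_rotvec(); return [(A[0]+(B[0]-A[0])*k/n,Ro.from_rotvec(rv*k/n).as_matrix()@A[1]) for k in range(1,n+1)]
E
python3 - <<'E'
from moves import *
from s2clear import clear
L=pickle.load(open('st.pkl','rb')); q=np.array(L[-1]['joints'])
print('sim check',sim(np.array(L[-2]['joints']),[fk(q)])[-1].round(3))
A=pose(50,-25,.08,-.045,.147); B=pose(25,-25,.08,.024,.137); T=pose(25,-25,.08,.024,.28)
A1=pose(50,-25,.08,-.075,.23)
cur=fk(q); path=interp(cur,A1,9)+interp(A1,A,3)
for p,R in path: p[2]
for nm,pp,q0 in(('A',path,q),):
    s=sim(q,path); print([x.round(2).tolist() for x in s[3::4]]); 
    sb=sim(s[-1],interp(A,B,5)); st=sim(sb[-1],interp(B,T,5)); print('B',sb[-1].round(2),'T',st[-1].round(2))
    for x in s: P,R=fk(x); print(P.round(3),(P+.022*R[:,2]).round(3),round(clear(P,R),3))
E
```

```text
sim check [-1.296  0.285  0.367  1.932  0.283  0.988 -0.493]
[[-1.3, 0.17, 0.42, 2.11, 0.54, 0.95, -0.46], [-1.27, 0.04, 0.46, 2.29, 0.85, 0.9, -0.45], [-1.19, 0.25, 0.52, 2.36, 1.07, 0.63, -0.63]]
B [-1.28  0.63  0.54  2.37  1.56  0.81 -1.35] T [-1.39  0.26  0.64  2.33  1.38  0.97 -0.87]
[0.448 0.325 0.21 ] [0.455 0.32  0.19 ] 0.132
[0.453 0.297 0.213] [0.46  0.291 0.192] 0.127
[0.458 0.268 0.215] [0.466 0.262 0.195] 0.123
[0.463 0.24  0.218] [0.472 0.233 0.198] 0.118
[0.469 0.211 0.22 ] [0.477 0.204 0.201] 0.114
[0.474 0.182 0.223] [0.483 0.175 0.204] 0.11
[0.479 0.154 0.225] [0.489 0.146 0.207] 0.106
[0.484 0.125 0.228] [0.495 0.118 0.21 ] 0.102
[0.489 0.097 0.23 ] [0.5   0.089 0.213] 0.098
[0.499 0.095 0.202] [0.51  0.087 0.185] 0.088
[0.508 0.094 0.175] [0.52  0.086 0.158] 0.078
[0.518 0.092 0.147] [0.53  0.084 0.13 ] 0.068
```

Run:
```python
from moves import *
L=pickle.load(open('st.pkl','rb')); q=np.array(L[-1]['joints']); cur=fk(q)
A1=pose(50,-25,.08,-.075,.23); A=pose(50,-25,.08,-.045,.147)
path=interp(cur,A1,10)+interp(A1,A,3); rel(*cur,path)
```

```text
pos [[-2.3, -1.1, 0.5], [-4.7, -2.2, 0.9], [-7.0, -3.3, 1.4], [-9.3, -4.4, 1.8], [-11.7, -5.6, 2.3]]
rot [[-1, -2, -2], [-1, -4, -4], [-2, -6, -6], [-2, -8, -8], [-3, -10, -10]]
pos [[-2.0, -1.5, 0.8], [-4.0, -3.0, 1.5], [-6.0, -4.6, 2.3], [-8.0, -6.1, 3.1], [-10.0, -7.6, 3.8]]
rot [[-1, -2, -2], [-1, -4, -4], [-2, -6, -6], [-2, -8, -8], [-3, -10, -10]]
pos [[1.1, 0.4, 2.7], [2.2, 0.8, 5.4], [3.3, 1.3, 8.1]]
rot [[0, 0, 0], [0, 0, 0], [0, 0, 0]]
```

step_arm:
  delta_pos:
    - [-2.3,-1.1,0.5]
    - [-4.7,-2.2,0.9]
    - [-7.0,-3.3,1.4]
    - [-9.3,-4.4,1.8]
    - [-11.7,-5.6,2.3]
  rotation:
    - [-1,-2,-2]
    - [-1,-4,-4]
    - [-2,-6,-6]
    - [-2,-8,-8]
    - [-3,-10,-10]

```text
t: 2.5
eef_pos: [0.465, 0.2253, 0.2188]
eef_rot: [[-0.607, 0.692, 0.391], [0.625, 0.72, -0.303], [-0.491, 0.06, -0.869]]
wrist_force: [0.0, -0.6, -0.4]
width: 0.0004
grasp_force: 0.0
```

step_arm:
  delta_pos:
    - [-2.0,-1.5,0.8]
    - [-4.0,-3.0,1.5]
    - [-6.0,-4.6,2.3]
    - [-8.0,-6.1,3.1]
    - [-10.0,-7.6,3.8]
  rotation:
    - [-1,-2,-2]
    - [-1,-4,-4]
    - [-2,-6,-6]
    - [-2,-8,-8]
    - [-3,-10,-10]

```text
t: 3.0
eef_pos: [0.4874, 0.0964, 0.2298]
eef_rot: [[-0.636, 0.559, 0.533], [0.431, 0.829, -0.355], [-0.64, 0.004, -0.768]]
wrist_force: [0.5, -0.7, 0.8]
width: 0.0002
grasp_force: 0.0
```

```bash
python3 log.py
python3 - <<'E'
from look import *
a=snap('side','s1'); b=snap('top','t1')
im=np.hstack([cv2.cvtColor(x['frame'],cv2.COLOR_RGB2BGR) for x in(a,b)])
cv2.imwrite('pics/st1.png',np.hstack([cv2.resize(cv2.cvtColor(a['frame'],cv2.COLOR_RGB2BGR)[60:360,130:400],(396,440)),cv2.resize(cv2.cvtColor(b['frame'],cv2.COLOR_RGB2BGR)[130:384,140:400],(400,440))]))
E
```

```text
3.0 [-1.261  0.008  0.477  2.338  0.934  0.89  -0.454] [0.487 0.096 0.23 ] zaxis [ 0.53 -0.36 -0.77] F [ 0.5 -0.7  0.8] 0.0
```

View pics/st1.png

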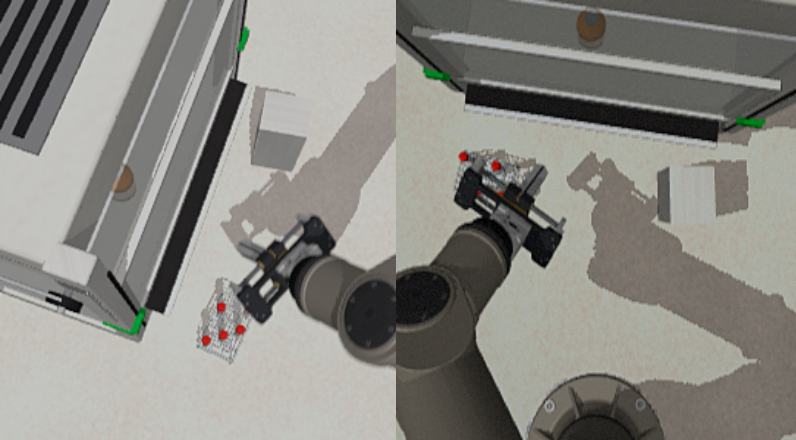

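The fingers are shut and hang beside the rack's inner edge (crop about (240,250) in the side view, (540,215) in the top view), pointing at the lip. The rack and box haven't moved. Next: lower the fingers and swing them in under the lip.

Run:
```python
from moves import *
from s2clear import clear
s=pickle.load(open('st.pkl','rb'))[-1]; q=np.array(s['joints']); cur=fk(q); print(cur[0]-s['eef_pos'])
A=pose(50,-25,.08,-.045,.143); B=pose(25,-25,.08,.024,.135)
path=interp(cur,A,5)+interp(A,B,5); rel(*cur,path)
S=sim(q,path); print(S[-1].round(2)); print([round(clear(*fk(x)),3) for x in S]); print([(fk(x)[0]+.022*fk(x)[1][:,2]).round(3).tolist() for x in S[4:]])
```

```text
[3.27515792e-15 3.40005801e-15 8.32667268e-17]
pos [[0.7, 0.3, 1.7], [1.4, 0.5, 3.4], [2.0, 0.8, 5.1], [2.7, 1.1, 6.8], [3.4, 1.3, 8.5]]
rot [[0, 0, 0], [0, 0, 0], [0, 0, 0], [0, 0, 0], [0, 0, 0]]
pos [[-0.8, 0.6, 0.9], [-1.5, 1.2, 1.7], [-2.3, 1.7, 2.6], [-3.1, 2.3, 3.4], [-3.8, 2.9, 4.3]]
rot [[0, -5, 0], [0, -10, 0], [0, -15, 0], [0, -20, 0], [0, -25, 0]]
[-1.29  0.64  0.55  2.37  1.56  0.8  -1.36]
[np.float64(0.093), np.float64(0.087), np.float64(0.081), np.float64(0.074), np.float64(0.064), np.float64(0.056), np.float64(0.047), np.float64(0.038), np.float64(0.028), np.float64(0.004)]
[[0.53, 0.084, 0.126], [0.544, 0.082, 0.126], [0.558, 0.08, 0.126], [0.571, 0.077, 0.126], [0.585, 0.075, 0.126], [0.598, 0.073, 0.126]]
```

step_arm:
  delta_pos:
    - [0.7,0.3,1.7]
    - [1.4,0.5,3.4]
    - [2.0,0.8,5.1]
    - [2.7,1.1,6.8]
    - [3.4,1.3,8.5]
  rotation:
    - [0,0,0]
    - [0,0,0]
    - [0,0,0]
    - [0,0,0]
    - [0,0,0]

```text
t: 3.6
eef_pos: [0.5184, 0.0935, 0.1419]
eef_rot: [[-0.636, 0.56, 0.531], [0.434, 0.828, -0.354], [-0.638, 0.006, -0.77]]
wrist_force: [1.1, 1.0, 0.7]
width: 0.0005
grasp_force: 0.0
```

step_arm:
  delta_pos:
    - [-0.7,0.5,0.8]
    - [-1.4,1.1,1.6]
    - [-2.1,1.6,2.4]
    - [-2.8,2.2,3.2]
    - [-3.5,2.7,4.0]
  rotation:
    - [0,-5,0]
    - [0,-10,0]
    - [0,-15,0]
    - [0,-20,0]
    - [0,-25,0]

```text
t: 4.1
eef_pos: [0.5773, 0.0873, 0.1342]
eef_rot: [[-0.349, 0.559, 0.752], [0.242, 0.829, -0.504], [-0.905, 0.006, -0.425]]
wrist_force: [0.3, -0.8, 1.5]
width: 0.0006
grasp_force: 0.0
```

```bash
python3 log.py
python3 - <<'E'
from look import *
a=snap('side','s2'); b=snap('top','t2')
cv2.imwrite('pics/st2.png',np.hstack([cv2.resize(cv2.cvtColor(a['frame'],cv2.COLOR_RGB2BGR)[150:310,200:344],(396,440)),cv2.resize(cv2.cvtColor(b['frame'],cv2.COLOR_RGB2BGR)[155:300,170:302],(400,440))]))
E
```

```text
4.1 [-1.309  0.646  0.565  2.379  1.556  0.792 -1.367] [0.577 0.087 0.134] zaxis [ 0.75 -0.5  -0.42] F [ 0.3 -0.8  1.5] 0.001
```

View pics/st2.png

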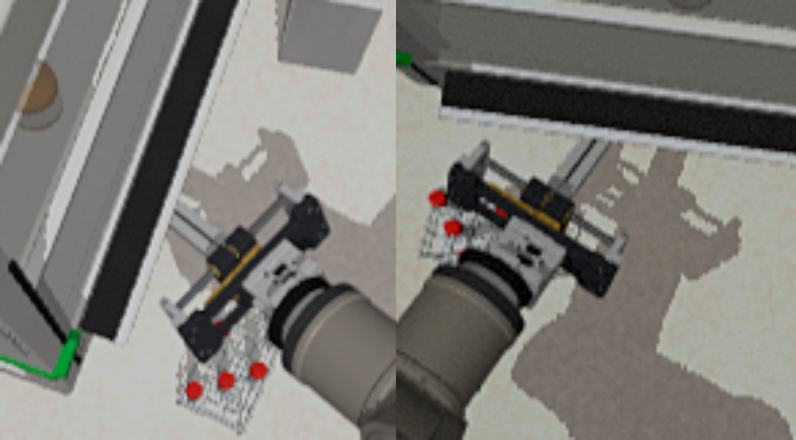

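The fingers now point in under the lip's front edge (crop about (600,150) in the top view). The body and its rods stay just in front of the edge. Now I'll raise slowly, watching the force.

step_arm:
  delta_pos:
    - [-0.4,0,-0.2]
    - [-0.8,0,-0.4]
    - [-1.2,0,-0.6]
    - [-1.6,0,-0.75]
    - [-2.0,0,-0.95]
  rotation:
    - [0,0,0]
    - [0,0,0]
    - [0,0,0]
    - [0,0,0]
    - [0,0,0]

```text
t: 4.7
eef_pos: [0.5765, 0.0857, 0.1574]
eef_rot: [[-0.35, 0.562, 0.749], [0.248, 0.827, -0.505], [-0.903, 0.009, -0.429]]
wrist_force: [0.1, 0.9, 0.2]
width: 0.0006
grasp_force: 0.0
```

```bash
python3 log.py
```

```text
4.7 [-1.326  0.58   0.588  2.38   1.52   0.804 -1.286] [0.576 0.086 0.157] zaxis [ 0.75 -0.5  -0.43] F [0.1 0.9 0.2] 0.001
```

step_arm:
  delta_pos:
    - [-0.3,0,-0.15]
    - [-0.6,0,-0.3]
    - [-0.9,0,-0.4]
    - [-1.2,0,-0.55]
    - [-1.5,0,-0.7]
  rotation:
    - [0,0,0]
    - [0,0,0]
    - [0,0,0]
    - [0,0,0]
    - [0,0,0]

```text
t: 5.2
eef_pos: [0.5764, 0.0855, 0.1732]
eef_rot: [[-0.351, 0.562, 0.749], [0.246, 0.827, -0.505], [-0.904, 0.007, -0.428]]
wrist_force: [1.4, -1.3, -8.0]
width: 0.0004
grasp_force: 3.6
```

```bash
python3 log.py
```

```text
5.2 [-1.339  0.538  0.604  2.379  1.497  0.817 -1.23 ] [0.576 0.086 0.173] zaxis [ 0.75 -0.51 -0.43] F [ 1.4 -1.3 -8. ] 0.0
```

step_arm:
  delta_pos:
    - [-0.4,0,-0.2]
    - [-0.8,0,-0.4]
    - [-1.2,0,-0.55]
    - [-1.6,0,-0.75]
    - [-2.0,0,-0.95]
  rotation:
    - [0,0,0]
    - [0,0,0]
    - [0,0,0]
    - [0,0,0]
    - [0,0,0]

```text
t: 5.7
eef_pos: [0.5763, 0.0855, 0.1956]
eef_rot: [[-0.351, 0.562, 0.749], [0.246, 0.827, -0.505], [-0.904, 0.007, -0.428]]
wrist_force: [-1.9, 1.2, -6.1]
width: 0.0004
grasp_force: 2.8
```

step_arm:
  delta_pos:
    - [-0.4,0,-0.2]
    - [-0.8,0,-0.4]
    - [-1.2,0,-0.55]
    - [-1.6,0,-0.75]
    - [-2.0,0,-0.95]
  rotation:
    - [0,0,0]
    - [0,0,0]
    - [0,0,0]
    - [0,0,0]
    - [0,0,0]

```text
t: 6.2
eef_pos: [0.5762, 0.0854, 0.2178]
eef_rot: [[-0.35, 0.562, 0.749], [0.246, 0.827, -0.505], [-0.904, 0.007, -0.428]]
wrist_force: [-0.6, 1.6, -6.1]
width: 0.0004
grasp_force: 2.9
```

```bash
python3 log.py
python3 - <<'E'
import pickle,cv2,numpy as np
from look import *
snap('side','s3'); snap('top','t3')
tiles=[]
# lip ends: left/right in top, left/right in side; first the closed-sash frames above, the current ones below
for t,c in(('t3',(182,185)),('t3',(352,208)),('s3',(238,270)),('s3',(298,115))):
    im=cv2.cvtColor(pickle.load(open(f'pics/{t}.pkl','rb'))['frame'],cv2.COLOR_RGB2BGR)
    x,y=c; cr=cv2.resize(im[y-25:y+25,x-33:x+33],None,fx=6,fy=6,interpolation=cv2.INTER_NEAREST)
    for k in range(0,66,10): cv2.putText(cr,str(x-33+k),(k*6,8),0,.3,(0,0,255)); cv2.line(cr,(k*6,10),(k*6,14),(0,0,255))
    for k in range(0,50,10): cv2.putText(cr,str(y-25+k),(0,k*6+12),0,.3,(255,0,0)); cv2.line(cr,(0,k*6),(6,k*6),(255,0,0))
    tiles.append(cr)
cv2.imwrite('pics/z3.png',np.vstack([np.hstack(tiles[:2]),np.hstack(tiles[2:])]))
E
```

```text
6.2 [-1.377  0.418  0.64   2.367  1.437  0.867 -1.076] [0.576 0.085 0.218] zaxis [ 0.75 -0.51 -0.43] F [-0.6  1.6 -6.1] 0.0
```

View pics/z3.png

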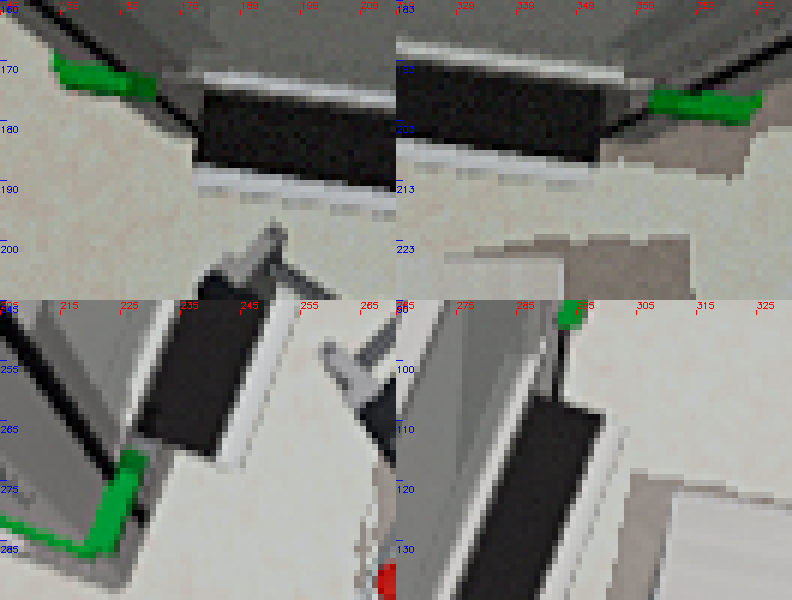

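```bash
cat > fitz.py <<'E'
from geo import *
M=[('top','L',(174.5,176.2)),('top','R',(360.5,201.5)),('side','L',(229.5,269.5)),('side','R',(295.5,94))]
S=[[('top','L',(184.5,189.5)),('top','R',(348.5,211.5)),('side','L',(241,273.3)),('side','R',(297.7,116.2))],
   [('top','L',(180.5,186.3)),('top','R',(352.5,209.3)),('side','L',(240.3,270.3)),('side','R',(299.5,108.2))]]
def run(S,M=M,p=True):
    sg=dict(L=1,R=-1)
    def r(x):
        o=[proj(n,hood(x,(-.18,sg[k]*.24,x[4])))-uv for n,k,uv in M]
        for i,s in enumerate(S): o+=[proj(n,hood(x,(x[3]+.010,sg[k]*.23,x[5+i]+.006)))-uv for n,k,uv in s]
        return np.concatenate(o)
    s=least_squares(r,[.77,-.035,-.157,-.21,.28]+[.18]*len(S)); sd=np.sqrt(np.diag(np.linalg.inv(s.jac.T@s.jac)))*np.sqrt(2*s.cost/(len(s.fun)-len(s.x)))
    if p: print(s.x.round(4),'sd',sd.round(4)); print(s.fun.reshape(-1,2).round(1).tolist())
    return s.x
if __name__=='__main__': run(S)
E
python3 fitz.py
```

```text
[ 0.7691 -0.0351 -0.1594 -0.2086  0.281   0.1833  0.2314] sd [0.0006 0.0005 0.0014 0.0007 0.0018 0.0021 0.0019]
[[-0.2, 0.3], [-0.0, 0.1], [0.2, -0.4], [-0.5, -0.1], [-0.2, -0.0], [-0.5, 0.2], [-0.2, -0.5], [-0.0, -0.0], [0.1, 0.5], [-0.6, 0.7], [-0.4, -0.1], [-0.3, -0.6]]
```

step_arm:
  delta_pos:
    - [-0.4,0,-0.2]
    - [-0.75,0,-0.35]
    - [-1.1,0,-0.5]
    - [-1.45,0,-0.7]
    - [-1.8,0,-0.85]
  rotation:
    - [0,0,0]
    - [0,0,0]
    - [0,0,0]
    - [0,0,0]
    - [0,0,0]

```text
t: 6.8
eef_pos: [0.5762, 0.0851, 0.2377]
eef_rot: [[-0.35, 0.562, 0.749], [0.246, 0.827, -0.505], [-0.904, 0.007, -0.428]]
wrist_force: [-1.1, 0.6, -5.9]
width: 0.0006
grasp_force: 2.7
```

step_arm:
  delta_pos:
    - [-0.4,0,-0.2]
    - [-0.75,0,-0.35]
    - [-1.1,0,-0.5]
    - [-1.45,0,-0.7]
    - [-1.8,0,-0.85]
  rotation:
    - [0,0,0]
    - [0,0,0]
    - [0,0,0]
    - [0,0,0]
    - [0,0,0]

```text
t: 7.3
eef_pos: [0.5761, 0.085, 0.2576]
eef_rot: [[-0.35, 0.562, 0.749], [0.246, 0.827, -0.505], [-0.904, 0.007, -0.428]]
wrist_force: [-1.1, 1.8, -5.2]
width: 0.0005
grasp_force: 2.7
```

```bash
python3 log.py
python3 - <<'E'
import pickle,cv2,numpy as np
from look import *
snap('side','s4'); snap('top','t4')
tiles=[]
for t,c in(('t4',(179,181)),('t4',(355,205)),('s4',(236,268)),('s4',(299,108))):
    im=cv2.cvtColor(pickle.load(open(f'pics/{t}.pkl','rb'))['frame'],cv2.COLOR_RGB2BGR)
    x,y=c; cr=cv2.resize(im[y-25:y+25,x-33:x+33],None,fx=6,fy=6,interpolation=cv2.INTER_NEAREST)
    for k in range(0,66,10): cv2.putText(cr,str(x-33+k),(k*6,8),0,.3,(0,0,255)); cv2.line(cr,(k*6,10),(k*6,14),(0,0,255))
    for k in range(0,50,10): cv2.putText(cr,str(y-25+k),(0,k*6+12),0,.3,(255,0,0)); cv2.line(cr,(0,k*6),(6,k*6),(255,0,0))
    tiles.append(cr)
cv2.imwrite('pics/z4.png',np.vstack([np.hstack(tiles[:2]),np.hstack(tiles[2:])]))
E
```

```text
7.3 [-1.409  0.31   0.664  2.349  1.39   0.929 -0.945] [0.576 0.085 0.258] zaxis [ 0.75 -0.51 -0.43] F [-1.1  1.8 -5.2] 0.001
```

View pics/z4.png

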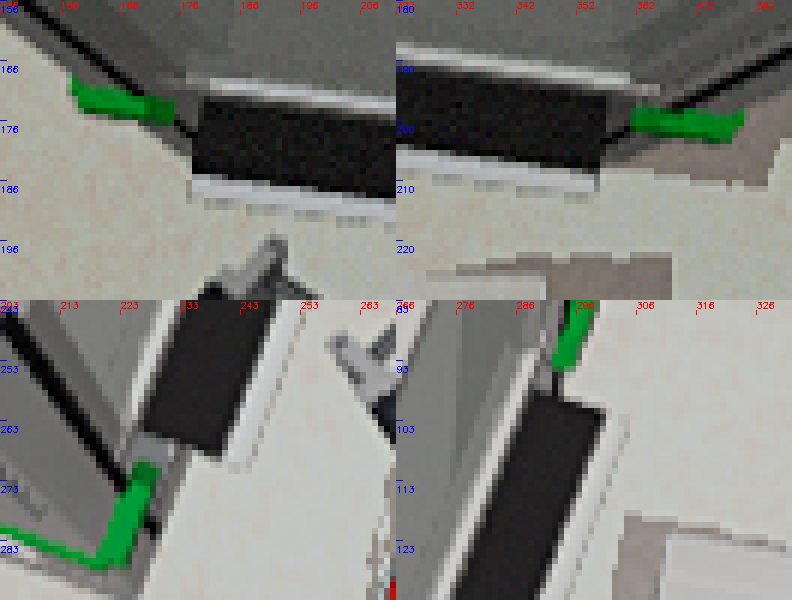

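Run:
```python
from fitz import *
S.append([('top','L',(177.5,184.2)),('top','R',(355.8,208.2)),('side','L',(239.5,268.5)),('side','R',(300.5,101.2))])
run(S)
run(S[2:])
# known rise of the hand: 0 (unknown), +0.0398 between the last two
import fitz
for n,m in(('no side marks',M[:2]),('no top marks',M[2:])): x=run(S,m,False); print(n,x.round(4),x[4]-x[-1])
```

```text
[ 0.7691 -0.0351 -0.1592 -0.2086  0.281   0.1833  0.2314  0.2673] sd [0.0006 0.0004 0.0012 0.0007 0.0018 0.002  0.0019 0.0018]
[[-0.2, 0.3], [-0.0, 0.1], [0.3, -0.4], [-0.6, -0.1], [-0.2, -0.0], [-0.5, 0.2], [-0.2, -0.5], [-0.0, -0.0], [0.1, 0.5], [-0.6, 0.7], [-0.4, -0.1], [-0.4, -0.6], [0.1, 0.4], [-0.7, 0.4], [-0.4, -0.3], [-0.2, -0.5]]
[ 0.7691 -0.0351 -0.1601 -0.2086  0.2811  0.2675] sd [0.0006 0.0006 0.0017 0.0008 0.0019 0.0019]
[[-0.2, 0.3], [-0.0, 0.1], [0.2, -0.4], [-0.5, -0.0], [0.1, 0.3], [-0.8, 0.5], [-0.5, -0.3], [-0.1, -0.4]]
no side marks [ 0.7697 -0.0351 -0.1586 -0.2092  0.2803  0.1832  0.2313  0.2672] 0.013108858052512551
no top marks [ 0.7686 -0.0349 -0.159  -0.2081  0.2812  0.1834  0.2315  0.2674] 0.013796495381365181
```

step_arm:
  delta_pos:
    - [-0.2,0,-0.1]
    - [-0.4,0,-0.2]
    - [-0.6,0,-0.3]
    - [-0.8,0,-0.4]
    - [-0.9,0,-0.45]
  rotation:
    - [0,0,0]
    - [0,0,0]
    - [0,0,0]
    - [0,0,0]
    - [0,0,0]

```text
t: 7.9
eef_pos: [0.5759, 0.085, 0.2675]
eef_rot: [[-0.35, 0.562, 0.749], [0.246, 0.827, -0.505], [-0.904, 0.007, -0.428]]
wrist_force: [0.7, -0.2, -5.9]
width: 0.0007
grasp_force: 2.2
```

```bash
python3 log.py
cat > auto.py <<'E'
# sub-pixel end corners of the black strip's lower front edge and of the green points
import sys,pickle,cv2,numpy as np
from geo import proj,hood
def edge(g,a,b,n,half=4,m=40):
    """line through the steepest dark->bright place along normals of segment a-b"""
    a,b=np.array(a,float),np.array(b,float); d=(b-a)/np.linalg.norm(b-a); nn=np.array(n,float); nn-=d*(nn@d); nn/=np.linalg.norm(nn); t=np.arange(-half,half+.01,.1); P=[]
    for s in np.linspace(0,1,m):
        c=a+(b-a)*s; q=(c+t[:,None]*nn).astype(np.float32)
        v=cv2.remap(g,q[:,:1],q[:,1:],cv2.INTER_LINEAR).ravel(); dv=np.gradient(cv2.GaussianBlur(v[None],(0,0),3)[0])
        if dv.max()>2: P.append(c+t[dv.argmax()]*nn)
    P=np.array(P,np.float32); vx,vy,x,y=cv2.fitLine(P,cv2.DIST_HUBER,0,.01,.01).ravel(); return np.array([x,y]),np.array([vx,vy])
def meet(l1,l2):
    s=np.linalg.solve(np.column_stack([l1[1],-l2[1]]),l2[0]-l1[0]); return l1[0]+s[0]*l1[1]
def corners(tag,n,z,x=(.7691,-.0351,-.1592,-.2086)):
    g=cv2.cvtColor(pickle.load(open(f'pics/{tag}.pkl','rb'))['frame'],cv2.COLOR_RGB2GRAY).astype(np.float32)
    Q=lambda dx,y,dz:proj(n,hood(x,(x[3]+dx,y,z+dz)))
    out=[]
    for k,s in(('L',1),('R',-1)):
        fr=lambda y:Q(.010,y,.006)
        near=edge(g,fr(s*.222),fr(s*.16),Q(0,s*.2,.006)-Q(.01,s*.2,.006),3)
        e=edge(g,Q(.015,s*.23,.010),Q(.036,s*.23,.010),Q(.02,s*.25,.01)-Q(.02,s*.23,.01),3,15)
        out.append((n,k,meet(near,e)))
    return out
if __name__=='__main__':
    from fitz import run
    T=[('0',.183),('3',.231),('4',.268)]+([('5',.278)] if len(sys.argv)>1 else [])
    S=[corners(('top' if i=='0' else 't')+i,'top',z)+corners(('side' if i=='0' else 's')+i,'side',z) for i,z in T]
    for s in S: print([np.round(c[2],1).tolist() for c in s])
    run(S); run(S[-1:])
E
python3 - <<'E'
from look import *
snap('side','s5'); snap('top','t5')
E
python3 auto.py 5
```

```text
7.9 [-1.418  0.284  0.669  2.343  1.379  0.947 -0.914] [0.576 0.085 0.268] zaxis [ 0.75 -0.51 -0.43] F [ 0.7 -0.2 -5.9] 0.001
[[184.0, 189.10000610351562], [348.20001220703125, 211.3000030517578], [241.1999969482422, 273.29998779296875], [298.0, 116.9000015258789]]
[[180.3000030517578, 186.8000030517578], [352.1000061035156, 209.89999389648438], [240.3000030517578, 271.20001220703125], [299.3999938964844, 109.0]]
[[176.89999389648438, 184.3000030517578], [355.8999938964844, 208.39999389648438], [239.5, 269.0], [300.5, 102.0]]
[[176.3000030517578, 183.8000030517578], [356.5, 208.10000610351562], [239.1999969482422, 268.6000061035156], [301.1000061035156, 99.19999694824219]]
[ 0.7691 -0.0343 -0.1595 -0.209   0.282   0.1836  0.2282  0.2667  0.278 ] sd [0.0007 0.0004 0.0013 0.0008 0.0021 0.0024 0.0022 0.0021 0.002 ]
[[-0.6, 0.2], [-0.2, 0.1], [0.1, -0.1], [-0.5, -0.0], [0.0, 0.5], [-0.5, 0.5], [-0.4, -0.2], [-0.2, -0.5], [0.3, 0.3], [-0.8, 0.3], [-0.3, -0.4], [-0.2, -0.5], [0.4, 0.4], [-1.2, 0.4], [-0.3, -0.4], [-0.1, -0.9], [-0.0, 0.3], [-0.8, 0.3], [-0.2, -0.7], [-0.3, -0.3]]
[ 0.769  -0.0347 -0.1604 -0.2091  0.2817  0.2778] sd [0.0006 0.0006 0.0017 0.0009 0.002  0.002 ]
[[-0.5, 0.2], [-0.2, 0.1], [0.1, -0.2], [-0.5, -0.0], [0.1, 0.3], [-0.7, 0.4], [-0.2, -0.8], [-0.1, -0.3]]
```

step_arm:
  delta_pos:
    - [-0.1,0,-0.05]
    - [-0.2,0,-0.1]
    - [-0.3,0,-0.15]
    - [-0.3,0,-0.15]
  rotation:
    - [0,0,0]
    - [0,0,0]
    - [0,0,0]
    - [0,0,0]

```text
t: 8.4
eef_pos: [0.5759, 0.0851, 0.2708]
eef_rot: [[-0.35, 0.562, 0.749], [0.246, 0.827, -0.505], [-0.904, 0.007, -0.428]]
wrist_force: [-0.3, -0.9, -3.3]
width: 0.0003
grasp_force: 1.6
```

```bash
python3 log.py
python3 - <<'E'
from look import *
import auto
from fitz import run
snap('side','s6'); snap('top','t6')
run([auto.corners('t6','top',.281)+auto.corners('s6','side',.281)])
from moves import *
s=pickle.load(open('st.pkl','rb'))[-1]; q=np.array(s['joints']); P,R=fk(q)
D=(P-[0,0,.02],R); A=(D[0]-ex*.07+[0,0,.0],Ro.from_rotvec(np.radians(25)*R[:,1]).as_matrix()@R)
path=interp((P,R),D,5)+interp(D,A,5)+interp(A,(A[0]-.12*ex+[0,0,.06],A[1]),5); rel(P,R,path); S=sim(q,path); print([x.round(2).tolist() for x in S[4::5]],A[1][:,2])
E
```

```text
8.4 [-1.42   0.275  0.67   2.341  1.375  0.953 -0.903] [0.576 0.085 0.271] zaxis [ 0.75 -0.51 -0.43] F [-0.3 -0.9 -3.3] 0.0
[ 0.7691 -0.035  -0.1603 -0.2093  0.2813  0.2832] sd [0.0007 0.0006 0.0019 0.0009 0.0021 0.0021]
[[-0.3, 0.2], [-0.1, 0.2], [0.1, -0.3], [-0.5, -0.0], [0.2, 0.3], [-1.1, 0.3], [-0.3, -0.5], [0.0, -0.5]]
pos [[0.4, -0.0, 0.2], [0.7, -0.0, 0.3], [1.1, -0.0, 0.5], [1.4, -0.0, 0.7], [1.8, -0.0, 0.9]]
rot [[0, 0, 0], [0, 0, 0], [0, 0, 0], [0, 0, 0], [0, 0, 0]]
pos [[0.5, -0.6, -1.1], [1.1, -1.2, -2.3], [1.6, -1.8, -3.4], [2.2, -2.4, -4.6], [2.7, -3.0, -5.7]]
rot [[0, 5, 0], [0, 10, 0], [0, 15, 0], [0, 20, 0], [0, 25, 0]]
pos [[0.9, -1.0, -2.3], [1.8, -2.0, -4.6], [2.7, -3.0, -6.9], [3.6, -4.1, -9.3], [4.5, -5.1, -11.6]]
rot [[0, 0, 0], [0, 0, 0], [0, 0, 0], [0, 0, 0], [0, 0, 0]]
[[-1.4, 0.33, 0.66, 2.35, 1.4, 0.92, -0.97], [-1.39, -0.01, 0.65, 2.29, 0.92, 0.91, -0.38], [-1.52, -0.28, 0.38, 2.34, 0.81, 1.32, -0.51]] [ 0.53109913 -0.35400891 -0.76981258]
```

step_arm:
  delta_pos:
    - [0.4,0,0.2]
    - [0.7,0,0.3]
    - [1.1,0,0.5]
    - [1.4,0,0.7]
    - [1.8,0,0.9]
  rotation:
    - [0,0,0]
    - [0,0,0]
    - [0,0,0]
    - [0,0,0]
    - [0,0,0]

```text
t: 9.0
eef_pos: [0.5763, 0.085, 0.2502]
eef_rot: [[-0.35, 0.562, 0.749], [0.246, 0.827, -0.505], [-0.904, 0.007, -0.428]]
wrist_force: [-0.1, 0.2, 0.9]
width: 0.0007
grasp_force: 0.0
```

step_arm:
  delta_pos:
    - [0.5,-0.6,-1.1]
    - [1.1,-1.2,-2.3]
    - [1.6,-1.8,-3.4]
    - [2.2,-2.4,-4.6]
    - [2.7,-3.0,-5.7]
  rotation:
    - [0,5,0]
    - [0,10,0]
    - [0,15,0]
    - [0,20,0]
    - [0,25,0]

```text
t: 9.5
eef_pos: [0.5066, 0.096, 0.2503]
eef_rot: [[-0.636, 0.561, 0.529], [0.438, 0.827, -0.352], [-0.635, 0.008, -0.772]]
wrist_force: [0.3, 0.2, -0.8]
width: 0.0003
grasp_force: 0.0
```

step_arm:
  delta_pos:
    - [0.9,-1.0,-2.3]
    - [1.8,-2.0,-4.6]
    - [2.7,-3.0,-6.9]
    - [2.7,-3.0,-6.9]
    - [2.7,-3.0,-6.9]
  rotation:
    - [0,0,0]
    - [0,0,0]
    - [0,0,0]
    - [0,0,0]
    - [0,0,0]

```text
t: 10.0
eef_pos: [0.4368, 0.1073, 0.2859]
eef_rot: [[-0.634, 0.561, 0.532], [0.437, 0.828, -0.353], [-0.638, 0.008, -0.77]]
wrist_force: [-0.2, 0.7, -0.1]
width: 0.0004
grasp_force: 0.0
```

```bash
python3 log.py
python3 - <<'E'
from look import *
import auto
from fitz import run
a=snap('side','s7'); b=snap('top','t7')
run([auto.corners('t7','top',.281)+auto.corners('s7','side',.281)])
cv2.imwrite('pics/st7.png',np.hstack([cv2.resize(cv2.cvtColor(a['frame'],cv2.COLOR_RGB2BGR)[60:360,130:400],(396,440)),cv2.resize(cv2.cvtColor(b['frame'],cv2.COLOR_RGB2BGR)[130:384,140:400],(400,440))]))
E
```

```text
10.0 [-1.486 -0.19   0.51   2.331  0.878  1.163 -0.458] [0.437 0.107 0.286] zaxis [ 0.53 -0.35 -0.77] F [-0.2  0.7 -0.1] 0.0
[ 0.7691 -0.035  -0.1605 -0.2094  0.2813  0.283 ] sd [0.0006 0.0006 0.0018 0.0009 0.0021 0.0021]
[[-0.3, 0.2], [-0.1, 0.2], [0.1, -0.3], [-0.4, -0.0], [0.2, 0.3], [-1.0, 0.3], [-0.3, -0.5], [-0.0, -0.5]]
```

View pics/st7.png

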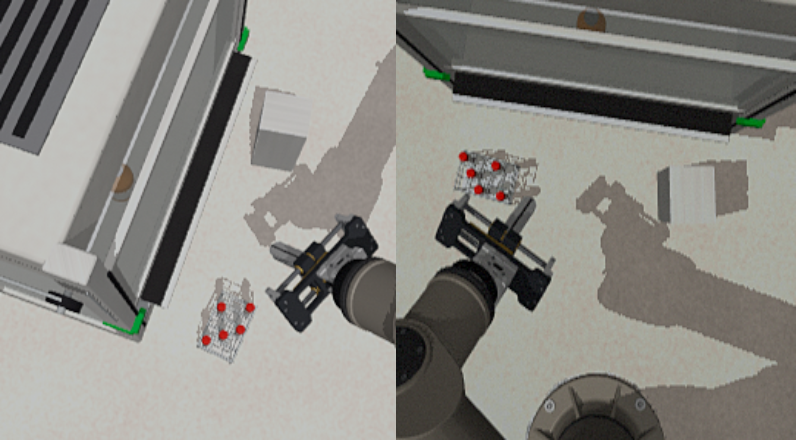

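The sash is staying up with its lip beside the green points (top crop about (455,85) and (735,125)), within about 2 mm of them. The rack, box, bottle and markers are where they were, and the hand is clear.

```bash
python3 -c "from cell import *; print(finish_job())"
```

```text
the job is handed in; nothing more can be done
None
```

I pushed the sash up from under its lip, let go and backed the arm away, then handed the job in; the hand-in gave no verdict. By camera the lip's underside is about 2 mm above the arrow points (each height is good to about 2 mm, 8 mm allowed), and nothing else looked moved.

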